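Open the floor locker's spring lock and hold it

TASK

Pull the key with the rectangular head up out of its sprung clip on the key rail, push it fully home into the lock on top of the low steel locker, working it past the sticky pins, and turn it clockwise (seen from above) a quarter turn to the stop. The lock springs back if let go, so finish while still gripping the key and holding it turned in the lock. Leave the round-headed key in its clip and do not disturb the bottle, tins, can or jar.

Things in the scene. Friction and masses are not known exactly. Their poses are not given: they have to be found in the camera images.
- key_head (a point): Centre of the head of the key to use: a grey plastic rectangular plate 54 mm tall (z), 30 mm wide (y), 10 mm thick (x: grip across this). A steel shank 31 mm long points down below it; key about 40 g. It starts upright in one of the rail's two clips, the head's underside on the bar's top. Same either way round (half turn about z).
- key_tip (a point): Tip of the same key's shank, on its axis, 58 mm below the head's centre. From the head down: a round neck 6 mm in diameter and 10.5 mm long, then a flat blade 15.5 mm long, 14 mm wide (y), 5 mm thick (x), then a 5 mm long tip 10 mm by 3.4 mm.
- spare_head (a point): Centre of the round head (a grey disc 38 mm across, 10 mm thick) of the other key, which stays in the other clip, 120 mm along the rail.
- key_rail: Fixed aluminium bar 200 mm long (y), 28 mm wide (x), top 60 mm above this origin (centre of its underside, on the mat, 4 mm above the table). Two clips: slots in its top at y = -60 and +60 mm, long side along y. Sprung balls in each hold a key below its head: pulling straight up takes 15 to 20 N over the first few mm; the shank is clear after 31 mm.
- lock_mouth (a point): Centre of the key slot at the top of the steel lock plate, 87 mm above the mat, 2 mm above the lid of the fixed low grey steel locker (180 x 150 mm). z up. Slot 16 mm long (y), 7 mm wide (x), plate 6 mm thick. The key goes straight down, its wide side along y, either way round; home when the head's underside is on the plate (key_head 27 mm above this point).
- locker: The locker (origin: centre of its underside on the mat; lock slot at x = -30 mm). Inside the lock, from about 8 to 25 mm of key depth, two pairs of sprung sticky pins resist: it takes about 8 to 15 N down; turning a few degrees to and fro helps. The plate blocks turning until the key is within about 4 mm of home.
- lock_rotor (a joint): Angle of the lock's barrel, rad: 0 at rest, grows as the key turns clockwise seen from above, stop at 1.45. The key has about 0.1 rad of play in it, so the key turns about 1.55 rad. A spring turns it back with 0.03 N m at 0 to 0.12 N m at the stop. It draws a small bolt at the locker's front.
- bottle: Bystander: empty clear wine bottle, 300 mm tall, 74 mm across; origin at the centre of its underside.
- tin0: Bystander: lowest of a stack of three steel tins, each 72 mm across and 45 mm tall; origin at the centre of its underside.
- tin2: Bystander: the top tin of that stack; origin at the centre of its underside.
- can: Bystander: crushed blue drinks can, 66 mm across, 32 mm tall; origin at the centre of its underside.
- jar: Bystander: grey plastic storage jar with a turning-knob lid, 94 mm across, 131 mm tall; origin at the centre of its underside.

How it is judged:
On the way, in this order (a step that is already met when the one before it is completed fails the run):
1. the rectangular-headed key is lifted clear of its clip in the fingers (z of key_head in the frame of key_rail above 0.12 m and contact force between the fingers and key above 3 N), for 0.1 s.
2. the key is fully home in the lock, not yet turned (z of key_head in the frame of lock_mouth below 0.03 m and horizontal distance between key_head and lock_mouth below 0.006 m and value of joint lock_rotor below 0.4 rad), for 0.05 s.
At the end, for the whole second after the job is handed in: The key is home in the lock (head's underside within 3 mm of the lock plate, on the slot's axis within 6 mm), the barrel is turned at least 1.2 rad of its 1.45 rad, and the fingers still grip the key with more than 3 N; the round-headed key is still in its clip (z of key_head in the frame of lock_mouth below 0.03 m and horizontal distance between key_head and lock_mouth below 0.006 m and value of joint lock_rotor above 1.2 rad and contact force between the fingers and key above 3 N and z of spare_head in the frame of key_rail below 0.101 m); the arm keeps its last pose, push and grip.
It fails at once if the round-headed key is pulled out or disturbed (moved 20 mm) (distance of spare_head from where it was at the start of the episode above 0.02 m).
It fails at once if the bottle is knocked (moved 30 mm) (distance of bottle from where it was at the start of the episode above 0.03 m).
It fails at once if the stack of tins is knocked (a tin moved 30 mm) (distance of any of tin0, tin2 from where it was at the start of the episode above 0.03 m).
It fails at once if the can is knocked (30 mm) (distance of can from where it was at the start of the episode above 0.03 m).
It fails at once if the jar is knocked (30 mm) (distance of jar from where it was at the start of the episode above 0.03 m).
It also fails if it takes over 58 s, if anything falls off the work surface, if the arm or the gripper's body presses on something with over 40 N, if the wrist force passes 120 N, or if a joint passes its speed limit or range.

ROBOT

A 6-joint arm with a two-finger parallel gripper is mounted at the origin on the work surface. World frame = base frame: x ahead of the robot, y to its left, z up, the work surface at z = 0. Lengths are in m, angles in rad, forces in N, time in s.
With the tool pointing down it reaches from about 0.35 to 0.95 m from the base axis. Payload 17.4 kg.
Tool frame: the origin (TCP) lies on the mounting face of the last link; the fingertips stand 186 mm ahead of it and the grasp point (between the pads) lies 167 mm ahead of it; z points along the fingers, y is the line along which they close (so a half turn about z gives the same grasp; the last joint's range is limited). The gripper opens to 93 mm and grips with 3 to 60 N. Pads are 15 mm wide; open, the fingers measure 128 mm over their backs; the gripper's body (75 mm by 188 mm) begins 65 mm behind the grasp point.
Start: joints at [-1.23, 0.116, 1.442, -0, 1.584, -0.038], TCP at [0.25, -0.627, 0.405] pointing down, gripper open.
Joint ranges: [-2.83, 2.83], [-0.83, 2.19], [0.07, 2.5], [-1.14, 4.28], [0.01, 3], [-2.97, 2.97]. Speed limits (rad/s): [1.89, 1.89, 2.22, 3.14, 3.14, 3.14].

INTERFACE

Orientations are given as a unit quaternion [w, x, y, z].
In Python, from rig import status, get_image, get_calibration, ctrl gives the robot as it stands. The module is installed in compiled form; this text tells all that it offers.
- The arm moves only by the shell command python3 -m inch 'ROWS' [FORCE]. ROWS is JSON, a list of rows, each an object with "fingers": the finger opening in m, from 0 to 0.093; "linear": the shift along the tool's x, y, z in m, a list of three; "twist": the turn, a rotation vector about the tool's x, y, z in rad, a list of three. In form: [{"fingers": fingers, "linear": [dx, dy, dz], "twist": [wx, wy, wz]}, ...]. A call has 1 to 20 rows; each row shifts and turns the commanded pose from where the row before left it, along the tool's axes as they then stand; what a row does not reach is not made up. A row lasts 1/12 s, in which the tool goes at most 41.7 mm and 7.16 degrees, less where a joint would pass 70% of its speed; a pose out of reach is approached as far as the arm can. A call is refused whole if a number of a shift passes 0.0417 or a number of a turn 0.125, either way. A call with a gripper value outside its range is refused whole. The fingers move at their own pace and stop on an object; FORCE is the grip in N (left out, the last holds). Time passes only in rows, so rows that do not move let the fingers close. It gives the time, the measured TCP pose, the force, the opening and the grip force at its end, in the units of the state.
- status.get_state(): the state, without advancing time (a new reading comes with each control period).
- get_image(name): name is "scene" or "top" or "wrist"; returns the picture (400x640x3 uint8, red, green, blue); there is no depth.
- get_calibration(name): a dict with "vfov" (degrees; the focal length in pixels is half the picture's height over the tangent of half this angle, whatever the lens; pixels are square), "cx", "cy" (the principal point, pixels), "rvec" (rotation vector, rad) and "tvec" (3), from world to camera coordinates, as OpenCV has them. Camera axes: x right, y down, z forward; pixel columns grow to the right and rows downward; lengths in m; the calibration is good to about 2 mm. A picture is of the moment at which its call begins: read the wrist's pose just before it. get_calibration takes no time and is no camera call; for the wrist camera it gives the pose at the moment of the call.
- ctrl.sign_off(): hands the job in; it is judged then, once.
The state is a dict: "clock": time; "qpos": joint angles; "qd": joint speeds; "joint_torque": joint torques, N m; "ee_pos": TCP position; "orientation": TCP orientation; "wrist_force": force on the tool from outside, world axes, zero at the start; "wrist_torque": the same for the moment, N m; "finger_gap": finger opening in m; "finger_force": force on a finger pad.
Only numpy, scipy, OpenCV 4.12 (cv2) and the standard library are available. Lean on these libraries where they do the work, as an engineer would, in place of code of your own. Each camera call takes 0.05 s, during which the arm holds its last target. There are 200 camera calls.

## Working session

There is one attempt and no reset: what is moved stays moved. The work goes in short steps, Python scripts to look and compute and a shell command to move; the robot and the scene stay as the last step left them, time stands still between calls to the robot, and variables do not carry over. Pictures are saved under pics/ and viewed, at most 10 in all, crops included, and the job is handed in when it is done.

```bash
mkdir -p pics; python3 - <<'E'
from rig import status,get_image,get_calibration
import cv2
for n in ["scene","top"]:
    cv2.imwrite(f"pics/{n}0.png",get_image(n)[:,:,::-1]); print(n,get_calibration(n))
s=status.get_state();print(s)
E
```

```text
scene {'vfov': 55.44346153646648, 'cx': 316.71716109507116, 'cy': 198.69038254857165, 'rvec': array([ 2.2260452 ,  1.11512616, -0.40261503]), 'tvec': array([-0.43991668, -0.26996541,  1.25467092])}
top {'vfov': 48.04935766982979, 'cx': 316.94575484127114, 'cy': 197.67317566898404, 'rvec': array([ 2.20897656, -2.17177403,  0.07566828]), 'tvec': array([0.0647607 , 0.60106886, 1.31883168])}
{'clock': 0.1, 'qpos': array([-1.22977965e+00,  1.16476112e-01,  1.44221156e+00,  7.82086701e-06,
        1.58399701e+00, -3.77756206e-02]), 'qd': array([ 0.00023093, -0.00044832, -0.00137818, -0.00094502, -0.00076204,
       -0.00091896]), 'joint_torque': array([ 1.57570590e-03, -7.22893667e+01, -6.23862576e+01,  7.81874894e-02,
        2.28238228e-02, -2.63567966e-05]), 'ee_pos': array([ 0.249628  , -0.62716453,  0.40404507]), 'orientation': array([-5.40342494e-04,  9.82117943e-01,  1.88265898e-01, -7.86051436e-05]), 'wrist_force': array([ 0.34356227, -0.18333777, -0.18981848]), 'wrist_torque': array([ 0.02160118, -0.0024312 ,  0.02199069]), 'finger_force': 0.0, 'finger_gap': 0.0929671051772418}
```

View pics/scene0.png

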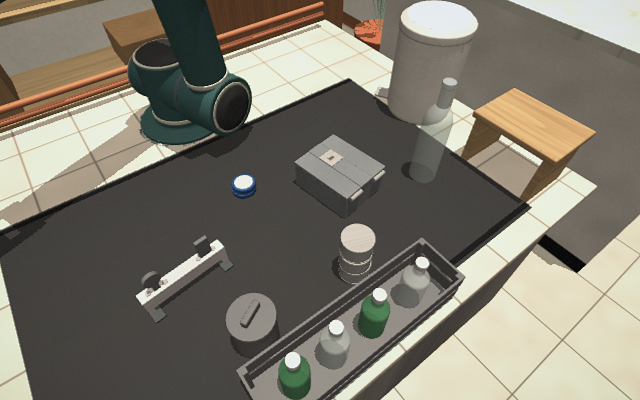

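View pics/top0.png

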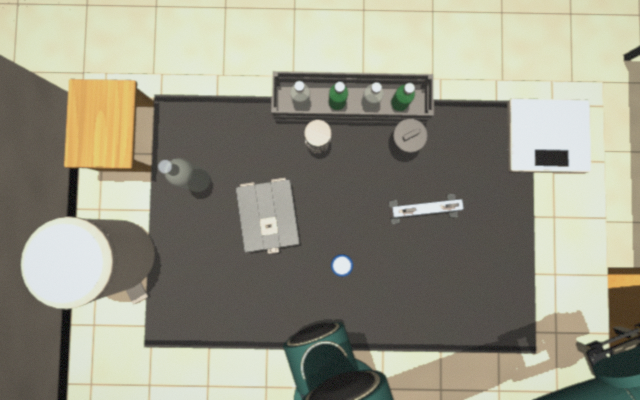

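Scene shows the rail at about (180,272), with the round key at (150,280) and the rectangular key at (203,245). The locker's slot plate is at (331,157). In the top view the rail is at (428,208) and the lock at (268,226). I'll zoom in on both for pixel measurements.

```bash
cat > h.py <<'E'
import numpy as np,cv2
from rig import status,get_image,get_calibration
def K(c):
    f=200/np.tan(np.radians(c['vfov'])/2); return np.array([[f,0,c['cx']],[0,f,c['cy']],[0,0,1]])
def ray(c,uv):
    R=cv2.Rodrigues(np.array(c['rvec']))[0]; o=-R.T@np.array(c['tvec'])
    return o,R.T@np.linalg.inv(K(c))@np.array([uv[0],uv[1],1.])
def onz(c,uv,z):
    o,d=ray(c,uv); return o+d*(z-o[2])/d[2]
def proj(c,p):
    return cv2.projectPoints(np.array(p,float).reshape(-1,1,3),np.array(c['rvec']),np.array(c['tvec']),K(c),None)[0].reshape(-1,2)
E
python3 - <<'E'
import cv2,numpy as np
s=cv2.imread('pics/scene0.png');t=cv2.imread('pics/top0.png')
def cr(i,x,y,w,h): return cv2.resize(i[y:y+h,x:x+w],(400,300),interpolation=cv2.INTER_CUBIC)
a=np.vstack([np.hstack([cr(s,125,225,120,90),cr(s,290,125,100,75)]),np.hstack([cr(t,385,180,80,60),cr(t,230,200,80,60)])])
cv2.imwrite('pics/z.png',a)
E
```

```text
(no output)
```

View pics/z.png

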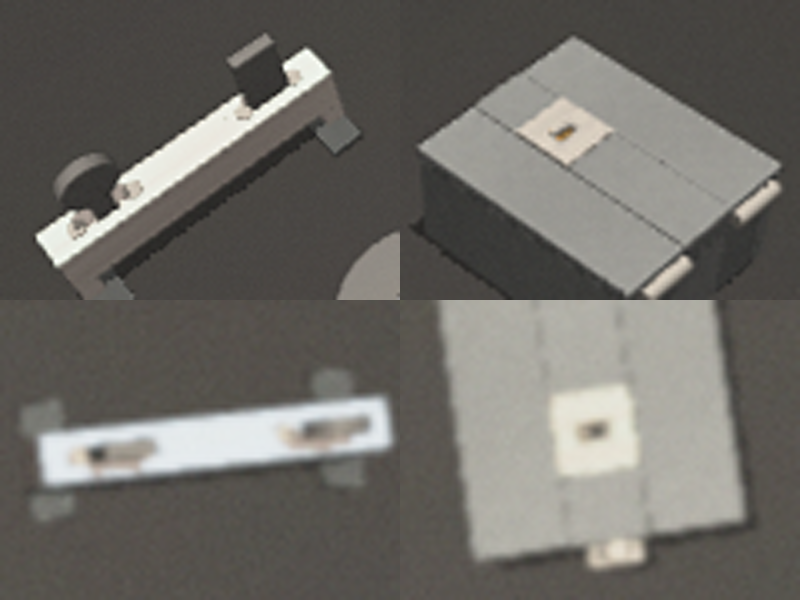

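The crops show the rail-top and lock-plate corners clearly in both views; the rectangular key is at the locker end of the rail (+y).

```bash
python3 - <<'E'
from h import *
T=get_calibration('top');S=get_calibration('scene')
def p(n,c,f,pts,z):
    q=np.array([onz(c,f(*a),z) for a in pts]); m=q.mean(0)
    L=np.linalg.norm(np.diff(np.vstack([q,q[:1]]),axis=0),axis=1)
    d=(q[1]+q[2]-q[0]-q[3]); print(n,m.round(4),'sides',L.round(4),'ang',np.degrees(np.arctan2(d[1],d[0])).round(1))
p('railT',T,lambda x,y:(385+x/5,180+(y-300)/5),[(38,433),(385,397),(393,447),(45,487)],.064)
p('railS',S,lambda x,y:(125+x*.3,225+y*.3),[(35,237),(310,47),(333,75),(60,265)],.064)
p('lockT',T,lambda x,y:(230+(x-400)/5,200+(y-300)/5),[(548,392),(628,383),(637,467),(558,477)],.091)
p('lockS',S,lambda x,y:(290+(x-400)/4,125+y/4),[(515,125),(567,95),(615,130),(567,165)],.091)
p('lidT',T,lambda x,y:(230+(x-400)/5,200+(y-300)/5),[(440,300),(714,300),(745,520),(475,558)],.089)
print('slotT',onz(T,(230+193/5,200+130/5),.091),'slotS',onz(S,(290+165/4,125+131/4),.091))
# head top centre rect: scene (250,52) , z=.064+.054
print('keytopS',onz(S,(125+250*.3,225+52*.3),.118),'T',onz(T,(385+130/5,180+148/5),.118))
# other key bystanders
c=get_calibration('wrist');print(c)
E
```

```text
railT [ 0.5721 -0.2456  0.064 ] sides [0.2018 0.0292 0.2023 0.0313] ang -82.8
railS [ 0.5752 -0.2412  0.064 ] sides [0.202  0.0297 0.1979 0.0275] ang 96.7
lockT [0.5133 0.2098 0.091 ] sides [0.0452 0.0474 0.0446 0.048 ] ang -82.2
lockS [0.5144 0.213  0.091 ] sides [0.0455 0.0456 0.0458 0.0498] ang 95.5
lidT [0.5193 0.2097 0.089 ] sides [0.1547 0.125  0.1527 0.1464] ang -85.1
slotT [0.51315932 0.20968311 0.091     ] slotS [0.5159734  0.21099081 0.091     ]
keytopS [ 0.56831223 -0.18331715  0.118     ] T [ 0.5649355  -0.18479374  0.118     ]
{'vfov': 66.40602223550887, 'cx': 316.9397298856901, 'cy': 198.75444015937927, 'rvec': array([-2.42435358,  1.64308576,  0.2059843 ]), 'tvec': array([-0.67622728, -0.02890249,  0.38811253])}
```

```bash
python3 -m inch '[{"fingers":0.093,"linear":[0.0327,-0.021,0],"twist":[0,0,0]},{"fingers":0.093,"linear":[0.0327,-0.021,0],"twist":[0,0,0]},{"fingers":0.093,"linear":[0.0327,-0.021,0],"twist":[0,0,0]},{"fingers":0.093,"linear":[0.0327,-0.021,0],"twist":[0,0,0]},{"fingers":0.093,"linear":[0.0327,-0.021,0],"twist":[0,0,0]},{"fingers":0.093,"linear":[0.0327,-0.021,0],"twist":[0,0,0]},{"fingers":0.093,"linear":[0.0327,-0.021,0],"twist":[0,0,0]},{"fingers":0.093,"linear":[0.0327,-0.021,0],"twist":[0,0,0]},{"fingers":0.093,"linear":[0.0327,-0.021,0],"twist":[0,0,0]},{"fingers":0.093,"linear":[0.0327,-0.021,0],"twist":[0,0,0]},{"fingers":0.093,"linear":[0.0327,-0.021,0],"twist":[0,0,0]},{"fingers":0.093,"linear":[0.0327,-0.021,0],"twist":[0,0,0]},{"fingers":0.093,"linear":[0.0327,-0.021,0],"twist":[0,0,0]},{"fingers":0.093,"linear":[0.0327,-0.021,0],"twist":[0,0,0]}]'
python3 -m inch '[{"fingers":0.093,"linear":[0,0,0],"twist":[0,0,-0.12]},{"fingers":0.093,"linear":[0,0,0],"twist":[0,0,-0.12]},{"fingers":0.093,"linear":[0,0,0],"twist":[0,0,-0.12]},{"fingers":0.093,"linear":[0,0,0],"twist":[0,0,-0.12]},{"fingers":0.093,"linear":[0,0,0],"twist":[0,0,-0.12]},{"fingers":0.093,"linear":[0,0,0],"twist":[0,0,-0.12]},{"fingers":0.093,"linear":[0,0,0],"twist":[0,0,-0.12]},{"fingers":0.093,"linear":[0,0,0],"twist":[0,0,-0.12]},{"fingers":0.093,"linear":[0,0,0],"twist":[0,0,-0.12]},{"fingers":0.093,"linear":[0,0,0],"twist":[0,0,-0.12]},{"fingers":0.093,"linear":[0,0,0],"twist":[0,0,-0.113]},{"fingers":0.093,"linear":[0,0,0],"twist":[0,0,0]}]'
cat >> h.py <<'E'
from scipy.spatial.transform import Rotation
def tool():
    s=status.get_state(); R=Rotation.from_quat(s['orientation'],scalar_first=True).as_matrix()
    return np.array(s['ee_pos']),R
def rep():
    p,R=tool(); s=status.get_state()
    print('t',round(s['clock'],2),'tcp',p.round(4),'z',R[:,2].round(3),'yang',np.degrees(np.arctan2(R[1,1],R[0,1])).round(2),'F',np.round(s['wrist_force'],1),'M',np.round(s['wrist_torque'],2),'gap',round(s['finger_gap'],4),'ff',round(float(s['finger_force']),1),'q6',round(s['qpos'][5],2))
E
python3 - <<'E'
from h import *
rep(); c=get_calibration('wrist'); cv2.imwrite('pics/w1.png',get_image('wrist')[:,:,::-1])
print(c, proj(c,[[.566,-.184,.118],[.566,-.184,.064],[.5735,-.243,.064]]))
E
```

```text
clock: 1.27
ee_pos: [0.5669, -0.1828, 0.4046]
orientation: [-0.0, 0.982, 0.188, -0.0]
wrist_force: [0.8, -1.0, -0.6]
finger_gap: 0.0928
finger_force: 0.0
clock: 2.27
ee_pos: [0.5662, -0.1847, 0.4044]
orientation: [-0.0, 0.661, 0.75, -0.0]
wrist_force: [-0.6, -0.6, -0.5]
finger_gap: 0.0928
finger_force: 0.0
t 2.27 tcp [ 0.5662 -0.1847  0.4044] z [-0.001  0.    -1.   ] yang 7.26 F [-0.6 -0.6 -0.5] M [-0.02 -0.12  0.05] gap 0.0928 ff 0.0 q6 -0.48
{'vfov': 66.40602223550887, 'cx': 316.9397298856901, 'cy': 198.75444015937927, 'rvec': array([-2.88764797, -0.18453456, -0.02076482]), 'tvec': array([-0.53839062, -0.27739469,  0.3260085 ])} [[316.32461171 197.02824577]
 [316.50195588 184.85028768]
 [316.46724621 237.21211742]]
```

View pics/w1.png

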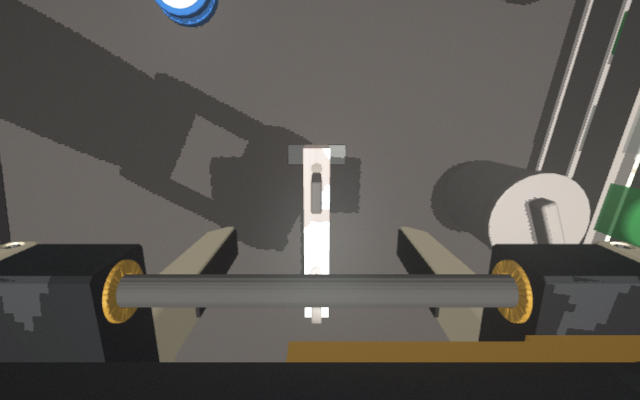

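The head is at about (316,195) and the rail is vertical in the picture, centred at column 316.5. Both match the prediction, so I'm descending and gripping.

```bash
python3 -m inch '[{"fingers":0.093,"linear":[0,0,0.022],"twist":[0,0,0]},{"fingers":0.093,"linear":[0,0,0.022],"twist":[0,0,0]},{"fingers":0.08,"linear":[0,0,0.022],"twist":[0,0,0]},{"fingers":0.06,"linear":[0,0,0.022],"twist":[0,0,0]},{"fingers":0.06,"linear":[0,0,0.02],"twist":[0,0,0]},{"fingers":0.06,"linear":[0,0,0.015],"twist":[0,0,0]},{"fingers":0.05,"linear":[0,0,0.01],"twist":[0,0,0]},{"fingers":0.04,"linear":[0,0,0.01],"twist":[0,0,0]},{"fingers":0.03,"linear":[0,0,0],"twist":[0,0,0]},{"fingers":0.025,"linear":[0,0,0],"twist":[0,0,0]},{"fingers":0.025,"linear":[0,0,0],"twist":[0,0,0]}]' 30
python3 - <<'E'
from h import *
rep();cv2.imwrite('pics/w2.png',get_image('wrist')[:,:,::-1][:,160:480])
c=get_calibration('wrist');print(proj(c,[[.566,-.184,.118],[.566,-.184,.064]]))
E
```

```text
clock: 3.23
ee_pos: [0.5665, -0.1848, 0.2628]
orientation: [0.001, 0.663, 0.748, 0.0]
wrist_force: [0.2, -0.9, 0.4]
finger_gap: 0.0377
finger_force: 0.0
t 3.23 tcp [ 0.5665 -0.1848  0.2628] z [ 0.001 -0.    -1.   ] yang 6.89 F [ 0.2 -0.9  0.4] M [-0.03 -0.06  0.02] gap 0.0377 ff 0.0 q6 -0.48
[[314.06992408 272.87205434]
 [314.84510766 230.68312794]]
```

View pics/w2.png

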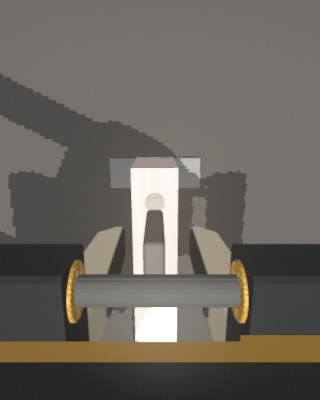

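The head (column ~314) is centred between the open fingers, so I'm closing and checking forces.

```bash
python3 -m inch '[{"fingers":0.02,"linear":[0,0,0],"twist":[0,0,0]},{"fingers":0.012,"linear":[0,0,0],"twist":[0,0,0]},{"fingers":0.005,"linear":[0,0,0],"twist":[0,0,0]},{"fingers":0.0,"linear":[0,0,0],"twist":[0,0,0]},{"fingers":0.0,"linear":[0,0,0],"twist":[0,0,0]},{"fingers":0.0,"linear":[0,0,0],"twist":[0,0,0]},{"fingers":0.0,"linear":[0,0,0],"twist":[0,0,0]},{"fingers":0.0,"linear":[0,0,0],"twist":[0,0,0]},{"fingers":0.0,"linear":[0,0,0],"twist":[0,0,0]}]' 55
python3 -c "from h import *;rep()"
```

```text
clock: 4.03
ee_pos: [0.5661, -0.1848, 0.262]
orientation: [-0.0, 0.663, 0.749, -0.0]
wrist_force: [-6.5, 0.4, 4.6]
finger_gap: 0.0097
finger_force: 55.0
t 4.03 tcp [ 0.5661 -0.1848  0.262 ] z [-0.001 -0.    -1.   ] yang 6.93 F [-6.5  0.4  4.6] M [-0.05  1.    0.04] gap 0.0097 ff 55.0 q6 -0.48
```

```bash
python3 -m inch '[{"fingers":0.0,"linear":[0,-0.0005,-0.001],"twist":[0,0,0]},{"fingers":0.0,"linear":[0,0,-0.002],"twist":[0,0,0]},{"fingers":0.0,"linear":[0,0,-0.002],"twist":[0,0,0]},{"fingers":0.0,"linear":[0,0,-0.003],"twist":[0,0,0]},{"fingers":0.0,"linear":[0,0,-0.004],"twist":[0,0,0]},{"fingers":0.0,"linear":[0,0,-0.004],"twist":[0,0,0]},{"fingers":0.0,"linear":[0,0,-0.004],"twist":[0,0,0]},{"fingers":0.0,"linear":[0,0,-0.006],"twist":[0,0,0]},{"fingers":0.0,"linear":[0,0,-0.006],"twist":[0,0,0]},{"fingers":0.0,"linear":[0,0,-0.008],"twist":[0,0,0]},{"fingers":0.0,"linear":[0,0,-0.01],"twist":[0,0,0]},{"fingers":0.0,"linear":[0,0,-0.01],"twist":[0,0,0]},{"fingers":0.0,"linear":[0,0,-0.02],"twist":[0,0,0]},{"fingers":0.0,"linear":[0,0,-0.02],"twist":[0,0,0]},{"fingers":0.0,"linear":[0,0,0],"twist":[0,0,0]},{"fingers":0.0,"linear":[0,0,0],"twist":[0,0,0]}]'
python3 - <<'E'
from h import *
rep();t=get_image('wrist')[:,:,::-1];s=get_image('scene')[:,:,::-1]
cv2.imwrite('pics/s3.png',np.hstack([t[100:400,160:480],cv2.resize(s[170:320,120:280],(480,450))[:300] if 0 else cv2.resize(s[150:300,120:280],(320,300))]))
E
```

```text
clock: 5.37
ee_pos: [0.5658, -0.1848, 0.3636]
orientation: [0.001, 0.663, 0.749, 0.0]
wrist_force: [0.1, -0.3, 0.4]
finger_gap: 0.0102
finger_force: 55.0
t 5.37 tcp [ 0.5658 -0.1848  0.3636] z [ 0.002 -0.001 -1.   ] yang 6.93 F [ 0.1 -0.3  0.4] M [-0.03 -0.07 -0.02] gap 0.0102 ff 55.0 q6 -0.48
```

View pics/s3.png

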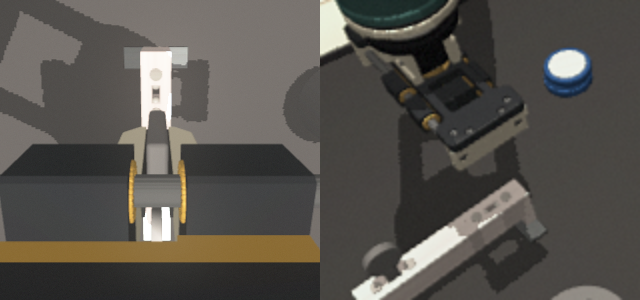

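The clip is empty, the key is in the fingers (gap 10.2 mm), and the spare is untouched. Next I'll measure the key's offset in the hand from the clip in the wrist view and the w1 picture.

```bash
python3 - <<'E'
from h import *
c=get_calibration('wrist');im=get_image('wrist');cv2.imwrite('pics/w3.png',im[:,:,::-1])
g=cv2.cvtColor(im,cv2.COLOR_RGB2GRAY)
print('col profiles rows140-275');
for u in (306,311,316,318,326): print(u,g[140:275:1,u].tolist())
for v in (165,185,195,205,225,240,260): print(v,g[v,290:345].tolist())
p,R=tool(); print(p,proj(c,[[.566,-.184,.064],[.5613,-.1446,.064]]), proj(c,[p+R@[0.015,0,.144],p+R@[-.015,0,.144],p+R@[.015,0,.198]]))
E
```

```text
col profiles rows140-275
306 [86, 86, 87, 86, 87, 88, 88, 108, 141, 152, 152, 151, 230, 250, 251, 251, 251, 251, 251, 251, 252, 251, 251, 251, 251, 251, 251, 251, 251, 251, 251, 250, 250, 250, 251, 250, 250, 250, 251, 250, 250, 250, 250, 250, 250, 250, 250, 250, 250, 250, 250, 250, 250, 250, 250, 250, 250, 250, 250, 250, 250, 250, 249, 249, 250, 250, 249, 249, 249, 249, 249, 249, 249, 248, 248, 248, 248, 248, 248, 248, 248, 248, 248, 248, 248, 248, 241, 230, 226, 155, 98, 91, 88, 81, 72, 67, 69, 68, 68, 72, 70, 71, 74, 76, 78, 82, 91, 97, 97, 97, 97, 94, 97, 93, 94, 93, 94, 94, 93, 93, 91, 90, 81, 78, 77, 78, 78, 76, 76, 76, 76, 74, 75, 76, 75]
311 [122, 97, 86, 88, 87, 86, 85, 124, 146, 151, 151, 151, 228, 249, 250, 250, 250, 250, 250, 250, 250, 250, 250, 250, 250, 250, 250, 250, 250, 250, 250, 240, 232, 225, 219, 218, 217, 227, 229, 241, 248, 249, 250, 249, 250, 249, 247, 247, 246, 247, 247, 247, 248, 249, 248, 249, 248, 248, 248, 248, 248, 248, 248, 248, 248, 248, 247, 247, 247, 247, 232, 146, 95, 93, 93, 96, 97, 95, 95, 94, 95, 95, 95, 94, 96, 94, 93, 93, 94, 93, 96, 94, 94, 93, 
[... 3488 characters left out ...]
4, 154, 154, 155, 156, 155, 155, 156, 157, 156, 156, 155, 155, 155, 137, 92, 70, 86, 91, 91, 92, 91, 93, 93, 92, 92, 95, 94, 93, 94, 93, 92, 94, 93, 91, 91, 88, 81, 65, 108, 146, 156, 157, 157, 158, 156, 156, 157, 155, 156, 155, 155, 156, 155, 155]
260 [49, 81, 99, 97, 113, 144, 154, 154, 154, 155, 154, 156, 133, 87, 50, 54, 91, 126, 140, 147, 155, 156, 155, 155, 154, 155, 154, 155, 154, 153, 153, 152, 152, 152, 149, 140, 131, 111, 77, 52, 53, 101, 142, 155, 156, 155, 156, 156, 155, 141, 112, 103, 102, 76, 56]
[ 0.56563656 -0.18472786  0.36098943] [[316.93164931 194.21331385]
 [317.06235902 151.19685214]] [[315.09591452 243.72743359]
 [315.14695812 305.00616448]
 [315.66429997 208.93826329]]
```

```bash
python3 -m inch '[{"fingers":0.0,"linear":[0.02,0,-0.0025],"twist":[0,0,0]},{"fingers":0.0,"linear":[0.0375,-0.0004,-0.0025],"twist":[0,0,0]},{"fingers":0.0,"linear":[0.0375,-0.0004,-0.0025],"twist":[0,0,0]},{"fingers":0.0,"linear":[0.0375,-0.0004,-0.0025],"twist":[0,0,0]},{"fingers":0.0,"linear":[0.0375,-0.0004,-0.0025],"twist":[0,0,0]},{"fingers":0.0,"linear":[0.0375,-0.0004,-0.0025],"twist":[0,0,0]},{"fingers":0.0,"linear":[0.0375,-0.0004,-0.0025],"twist":[0,0,0]},{"fingers":0.0,"linear":[0.0375,-0.0004,-0.0025],"twist":[0,0,0]},{"fingers":0.0,"linear":[0.0375,-0.0004,-0.0025],"twist":[0,0,0]},{"fingers":0.0,"linear":[0.0375,-0.0004,-0.0025],"twist":[0,0,0]},{"fingers":0.0,"linear":[0.0375,-0.0004,-0.0025],"twist":[0,0,0]},{"fingers":0.0,"linear":[0.004,0,0],"twist":[0,0,0]},{"fingers":0.0,"linear":[0,0,0],"twist":[0,0,0]},{"fingers":0.0,"linear":[0,0,0],"twist":[0,0,0]}]'
python3 - <<'E'
from h import *
rep();c=get_calibration('wrist');im=get_image('wrist');cv2.imwrite('pics/w4.png',im[:,:,::-1])
rep()
cv2.imwrite('pics/w4z.png',cv2.resize(im[120:270,230:410,::-1],(720,600),interpolation=cv2.INTER_CUBIC))
np.save('w4.npy',np.r_[c['rvec'],c['tvec']])
print(proj(c,[.514,.211,.091]))
E
```

```text
clock: 6.68
ee_pos: [0.5136, 0.2106, 0.3885]
orientation: [-0.0, 0.663, 0.749, -0.001]
wrist_force: [-0.2, -0.7, -0.3]
finger_gap: 0.0097
finger_force: 55.0
t 6.68 tcp [0.5136 0.2106 0.3885] z [-0.001 -0.001 -1.   ] yang 6.98 F [-0.2 -0.7 -0.3] M [-0.06 -0.12  0.02] gap 0.0097 ff 55.0 q6 0.22
t 6.73 tcp [0.5138 0.2101 0.3886] z [-0.001 -0.001 -1.   ] yang 6.91 F [-0.2  0.4 -0.1] M [-0.   -0.09 -0.04] gap 0.0098 ff 55.0 q6 0.22
[[317.15606626 194.35580853]]
```

View pics/w4z.png

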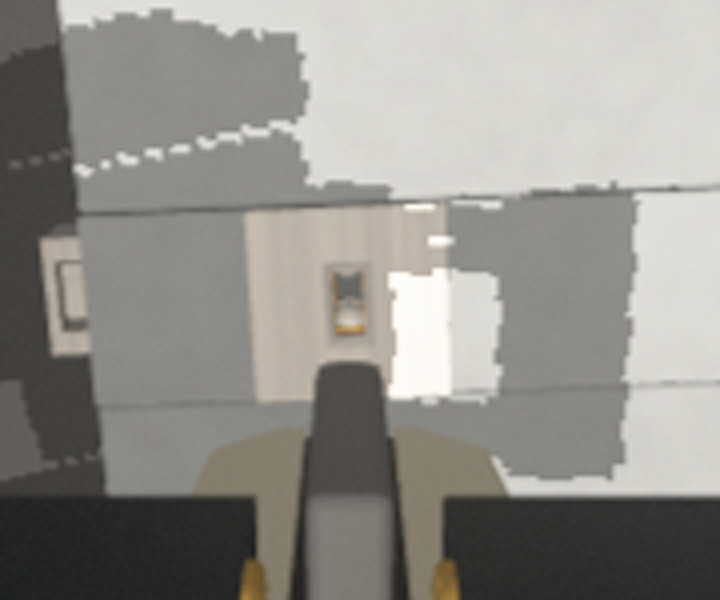

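The slot is visible, its centre at about full-frame pixel (317.3,195.5). The plate looks turned slightly counter-clockwise to the hand. I'll work out position and yaw by casting rays.

```bash
python3 - <<'E'
from h import *
c=get_calibration('wrist');a=np.load('w4.npy');c=dict(c,rvec=a[:3],tvec=a[3:])
f=lambda x,y:(229.875+.125/1+x/4-.375,120+y/4-.375)
def ln(n,p,q,z):
    d=onz(c,f(*q),z)-onz(c,f(*p),z);print(n,np.degrees(np.arctan2(d[1],d[0])).round(2),np.linalg.norm(d).round(4))
ln('top seam',(80,212),(720,186),.089);ln('bot seam',(100,407),(625,384),.089)
ln('lid left',(103,495),(62,30),.089);ln('plateL',(257,402),(243,212),.091);ln('plateR',(452,400),(444,205),.091)
ln('slotL',(332,335),(330,268),.091);ln('slotR',(367,335),(364,268),.091)
print('slot',onz(c,f(349,302),.091),'plate c',np.mean([onz(c,f(*q),.091) for q in [(257,402),(243,212),(452,400),(444,205)]],0))
# clip in w3, same method
c3=get_calibration('wrist')
E
python3 -c "
from h import *
for i in range(4):
    c=get_calibration('wrist');p,R=tool();Rc=cv2.Rodrigues(c['rvec'])[0];print((R.T@(-Rc.T@c['tvec']-p)).round(4),p.round(4));get_image('wrist')"
```

```text
top seam 9.38 0.1468
bot seam 9.69 0.1255
lid left 98.88 0.1106
plateL 99.97 0.0456
plateR 100.44 0.0468
slotL 98.47 0.016
slotR 99.7 0.016
slot [0.5138305  0.21023768 0.091     ] plate c [0.51397792 0.20912759 0.091     ]
[0.0664 0.0008 0.0211] [0.5138 0.2101 0.3886]
[0.0664 0.0008 0.0211] [0.5138 0.2098 0.3888]
[0.0664 0.0008 0.021 ] [0.5139 0.2096 0.3889]
[0.0664 0.0008 0.0211] [0.5139 0.2097 0.3891]
```

```bash
python3 -m inch '[{"fingers":0.0,"linear":[0,0,0.012],"twist":[0,0,-0.045]},{"fingers":0.0,"linear":[0,0,0.016],"twist":[0,0,0]},{"fingers":0.0,"linear":[0,0,0.016],"twist":[0,0,0]},{"fingers":0.0,"linear":[0,0,0.01],"twist":[0,0,0]},{"fingers":0.0,"linear":[0,0,0.006],"twist":[0,0,0]},{"fingers":0.0,"linear":[0,0,0],"twist":[0,0,0]},{"fingers":0.0,"linear":[0,0,0],"twist":[0,0,0]}]'
python3 -c "from h import *;rep();cv2.imwrite('pics/w5.png',get_image('wrist')[120:320,200:440,::-1]);rep()"
python3 -m inch '[{"fingers":0.0,"linear":[0,0,0.003],"twist":[0,0,0]},{"fingers":0.0,"linear":[0,0,0.003],"twist":[0,0,0]},{"fingers":0.0,"linear":[0,0,0.003],"twist":[0,0,0]},{"fingers":0.0,"linear":[0,0,0.002],"twist":[0,0,0]},{"fingers":0.0,"linear":[0,0,0],"twist":[0,0,0]}]'
python3 -c "from h import *;rep()"
```

```text
clock: 7.52
ee_pos: [0.5138, 0.2106, 0.3297]
orientation: [0.0, 0.646, 0.763, 0.0]
wrist_force: [-0.8, -0.2, -0.7]
finger_gap: 0.0094
finger_force: 55.0
t 7.52 tcp [0.5138 0.2106 0.3297] z [ 0.  0. -1.] yang 9.49 F [-0.8 -0.2 -0.7] M [-0.01 -0.08 -0.02] gap 0.0094 ff 55.0 q6 0.18
t 7.57 tcp [0.5138 0.2107 0.3301] z [ 0.001  0.    -1.   ] yang 9.5 F [ 0.4 -0.2  0.7] M [-0.06 -0.11 -0.01] gap 0.0099 ff 55.0 q6 0.18
clock: 7.98
ee_pos: [0.5135, 0.2108, 0.3177]
orientation: [-0.0, 0.646, 0.763, -0.0]
wrist_force: [-0.0, -0.7, -0.8]
finger_gap: 0.01
finger_force: 55.0
t 7.98 tcp [0.5135 0.2108 0.3177] z [-0.001 -0.    -1.   ] yang 9.51 F [-0.  -0.7 -0.8] M [-0.06 -0.17  0.02] gap 0.01 ff 55.0 q6 0.18
```

```bash
python3 -m inch '[{"fingers":0.0,"linear":[-0.0005,0,0.002],"twist":[0,0,0]},{"fingers":0.0,"linear":[0,0,0.002],"twist":[0,0,0]},{"fingers":0.0,"linear":[0,0,0.001],"twist":[0,0,0]},{"fingers":0.0,"linear":[0,0,0],"twist":[0,0,0]}]'
python3 -c "from h import *;rep()"
python3 -m inch '[{"fingers":0.0,"linear":[0,0,0.001],"twist":[0,0,0]},{"fingers":0.0,"linear":[0,0,0.001],"twist":[0,0,0]},{"fingers":0.0,"linear":[0,0,0],"twist":[0,0,0]}]'
python3 -c "from h import *;rep()"
```

```text
clock: 8.32
ee_pos: [0.5137, 0.2103, 0.313]
orientation: [-0.0, 0.646, 0.763, -0.0]
wrist_force: [-0.6, -0.1, 0.2]
finger_gap: 0.01
finger_force: 55.0
t 8.32 tcp [0.5137 0.2103 0.313 ] z [-0. -0. -1.] yang 9.51 F [-0.6 -0.1  0.2] M [-0.03 -0.14 -0.01] gap 0.01 ff 55.0 q6 0.18
clock: 8.57
ee_pos: [0.5137, 0.2103, 0.3111]
orientation: [-0.0, 0.646, 0.763, -0.0]
wrist_force: [-0.1, -1.0, -0.0]
finger_gap: 0.0094
finger_force: 55.0
t 8.57 tcp [0.5137 0.2103 0.3111] z [-0. -0. -1.] yang 9.51 F [-0.1 -1.  -0. ] M [-0.03 -0.11 -0.  ] gap 0.0094 ff 55.0 q6 0.18
```

```bash
python3 -m inch '[{"fingers":0.0,"linear":[0,0,0.002],"twist":[0,0,0.03]},{"fingers":0.0,"linear":[0,0,0.001],"twist":[0,0,-0.06]},{"fingers":0.0,"linear":[0,0,0.002],"twist":[0,0,0.06]},{"fingers":0.0,"linear":[0,0,0.001],"twist":[0,0,-0.06]},{"fingers":0.0,"linear":[0,0,0],"twist":[0,0,0.03]}]'
python3 -c "from h import *;rep()"
python3 -m inch '[{"fingers":0.0,"linear":[0,0,0.001],"twist":[0,0,0.03]},{"fingers":0.0,"linear":[0,0,0.001],"twist":[0,0,-0.06]},{"fingers":0.0,"linear":[0,0,0.001],"twist":[0,0,0.06]},{"fingers":0.0,"linear":[0,0,0.001],"twist":[0,0,-0.06]},{"fingers":0.0,"linear":[0,0,0],"twist":[0,0,0.03]}]'
python3 -c "from h import *;rep()"
```

```text
clock: 8.98
ee_pos: [0.5139, 0.2103, 0.3057]
orientation: [0.0, 0.645, 0.764, 0.0]
wrist_force: [1.8, -0.4, 3.1]
finger_gap: 0.0095
finger_force: 55.0
t 8.98 tcp [0.5139 0.2103 0.3057] z [ 0.001  0.    -1.   ] yang 9.72 F [ 1.8 -0.4  3.1] M [-0.23 -0.56  0.04] gap 0.0095 ff 55.0 q6 0.17
clock: 9.4
ee_pos: [0.5139, 0.2104, 0.3025]
orientation: [0.0, 0.645, 0.764, 0.001]
wrist_force: [-2.0, -1.0, 9.1]
finger_gap: 0.0097
finger_force: 55.0
t 9.4 tcp [0.5139 0.2104 0.3025] z [ 0.002  0.    -1.   ] yang 9.72 F [-2.  -1.   9.1] M [-0.25  0.18 -0.05] gap 0.0097 ff 55.0 q6 0.17
```

Depth is now about 17 mm with forces of 9 N, as expected from the pins. I'll carry on.

```bash
python3 -m inch '[{"fingers":0.0,"linear":[0,0,0.0015],"twist":[0,0,0.03]},{"fingers":0.0,"linear":[0,0,0.001],"twist":[0,0,-0.06]},{"fingers":0.0,"linear":[0,0,0.0015],"twist":[0,0,0.06]},{"fingers":0.0,"linear":[0,0,0.001],"twist":[0,0,-0.06]},{"fingers":0.0,"linear":[0,0,0],"twist":[0,0,0.03]}]'
python3 -c "from h import *;rep()"
python3 -m inch '[{"fingers":0.0,"linear":[0,0,0.0015],"twist":[0,0,0.03]},{"fingers":0.0,"linear":[0,0,0.001],"twist":[0,0,-0.06]},{"fingers":0.0,"linear":[0,0,0.0015],"twist":[0,0,0.06]},{"fingers":0.0,"linear":[0,0,0.001],"twist":[0,0,-0.06]},{"fingers":0.0,"linear":[0,0,0],"twist":[0,0,0.03]}]'
python3 -c "from h import *;rep()"
```

```text
clock: 9.82
ee_pos: [0.5138, 0.2103, 0.2971]
orientation: [0.0, 0.645, 0.764, 0.0]
wrist_force: [0.6, -0.7, 2.0]
finger_gap: 0.0097
finger_force: 55.0
t 9.82 tcp [0.5138 0.2103 0.2971] z [ 0.001  0.    -1.   ] yang 9.72 F [ 0.6 -0.7  2. ] M [-0.3  -0.17  0.06] gap 0.0097 ff 55.0 q6 0.17
clock: 10.23
ee_pos: [0.5138, 0.2103, 0.2924]
orientation: [0.0, 0.645, 0.764, 0.0]
wrist_force: [0.2, -2.0, 5.0]
finger_gap: 0.0097
finger_force: 55.0
t 10.23 tcp [0.5138 0.2103 0.2924] z [ 0.001  0.    -1.   ] yang 9.72 F [ 0.2 -2.   5. ] M [-0.27 -0.3  -0.07] gap 0.0097 ff 55.0 q6 0.17
```

```bash
python3 -m inch '[{"fingers":0.0,"linear":[0,0,0.001],"twist":[0,0,0]},{"fingers":0.0,"linear":[0,0,0.001],"twist":[0,0,0]},{"fingers":0.0,"linear":[0,0,0.001],"twist":[0,0,0]},{"fingers":0.0,"linear":[0,0,0],"twist":[0,0,0]}]'
python3 -c "from h import *;rep()"
python3 -m inch '[{"fingers":0.0,"linear":[0,0,0.001],"twist":[0,0,0]},{"fingers":0.0,"linear":[0,0,0],"twist":[0,0,0]}]'
python3 -c "from h import *;rep()"
python3 -m inch '[{"fingers":0.0,"linear":[0,0,0.0005],"twist":[0,0,0]},{"fingers":0.0,"linear":[0,0,0],"twist":[0,0,0]}]'
python3 -c "from h import *;rep()"
```

```text
clock: 10.57
ee_pos: [0.5138, 0.2103, 0.289]
orientation: [0.0, 0.646, 0.763, 0.0]
wrist_force: [-0.7, -2.1, 4.3]
finger_gap: 0.0095
finger_force: 55.0
t 10.57 tcp [0.5138 0.2103 0.289 ] z [ 0.001 -0.    -1.   ] yang 9.51 F [-0.7 -2.1  4.3] M [-0.41  0.14  0.07] gap 0.0095 ff 55.0 q6 0.18
clock: 10.73
ee_pos: [0.5138, 0.2103, 0.289]
orientation: [0.0, 0.646, 0.763, 0.0]
wrist_force: [-7.1, -3.5, 16.3]
finger_gap: 0.0095
finger_force: 55.0
t 10.73 tcp [0.5138 0.2103 0.289 ] z [ 0.001  0.    -1.   ] yang 9.51 F [-7.1 -3.5 16.3] M [-0.74  1.25  0.02] gap 0.0095 ff 55.0 q6 0.18
clock: 10.9
ee_pos: [0.5138, 0.2103, 0.2889]
orientation: [0.0, 0.646, 0.763, 0.0]
wrist_force: [-8.9, -4.7, 21.1]
finger_gap: 0.0097
finger_force: 55.0
t 10.9 tcp [0.5138 0.2103 0.2889] z [ 0.001  0.    -1.   ] yang 9.51 F [-8.9 -4.7 21.1] M [-0.97  1.7  -0.03] gap 0.0097 ff 55.0 q6 0.18
```

Home: the rigid stop came at TCP 0.289, exactly as predicted. I'll ease the push and turn clockwise.

```bash
python3 -m inch '[{"fingers":0.0,"linear":[0,0,-0.0007],"twist":[0,0,0]},{"fingers":0.0,"linear":[0,0,0],"twist":[0,0,0.08]},{"fingers":0.0,"linear":[0,0,0],"twist":[0,0,0.08]},{"fingers":0.0,"linear":[0,0,0],"twist":[0,0,0.08]},{"fingers":0.0,"linear":[0,0,0],"twist":[0,0,0.08]},{"fingers":0.0,"linear":[0,0,0],"twist":[0,0,0.08]},{"fingers":0.0,"linear":[0,0,0],"twist":[0,0,0]}]'
python3 -c "from h import *;rep()"
python3 -m inch '[{"fingers":0.0,"linear":[0,0,0],"twist":[0,0,0.08]},{"fingers":0.0,"linear":[0,0,0],"twist":[0,0,0.08]},{"fingers":0.0,"linear":[0,0,0],"twist":[0,0,0.08]},{"fingers":0.0,"linear":[0,0,0],"twist":[0,0,0.08]},{"fingers":0.0,"linear":[0,0,0],"twist":[0,0,0.08]},{"fingers":0.0,"linear":[0,0,0],"twist":[0,0,0]}]'
python3 -c "from h import *;rep()"
```

```text
clock: 11.48
ee_pos: [0.5136, 0.2103, 0.289]
orientation: [0.0, 0.786, 0.618, 0.0]
wrist_force: [-7.9, -4.5, 14.9]
finger_gap: 0.0097
finger_force: 55.0
t 11.48 tcp [0.5136 0.2103 0.289 ] z [ 0. -0. -1.] yang -13.71 F [-7.9 -4.5 14.9] M [-0.85  1.59  0.03] gap 0.0097 ff 55.0 q6 0.58
clock: 11.98
ee_pos: [0.5135, 0.2103, 0.2889]
orientation: [-0.0, 0.893, 0.449, -0.0]
wrist_force: [-11.0, -3.5, 16.0]
finger_gap: 0.0099
finger_force: 55.0
t 11.98 tcp [0.5135 0.2103 0.2889] z [-0. -0. -1.] yang -36.62 F [-11.   -3.5  16. ] M [-0.77  2.15  0.08] gap 0.0099 ff 55.0 q6 0.98
```

```bash
python3 -m inch '[{"fingers":0.0,"linear":[-0.0002,-0.0003,0],"twist":[0,0,0.08]},{"fingers":0.0,"linear":[0,0,0],"twist":[0,0,0.08]},{"fingers":0.0,"linear":[0,0,0],"twist":[0,0,0.08]},{"fingers":0.0,"linear":[0,0,0],"twist":[0,0,0.08]},{"fingers":0.0,"linear":[0,0,0],"twist":[0,0,0.08]},{"fingers":0.0,"linear":[0,0,0],"twist":[0,0,0.08]},{"fingers":0.0,"linear":[0,0,0],"twist":[0,0,0.08]},{"fingers":0.0,"linear":[0,0,0],"twist":[0,0,0]}]'
python3 -c "from h import *;rep()"
python3 -m inch '[{"fingers":0.0,"linear":[0,0,0],"twist":[0,0,0.06]},{"fingers":0.0,"linear":[0,0,0],"twist":[0,0,0.06]},{"fingers":0.0,"linear":[0,0,0],"twist":[0,0,0.04]},{"fingers":0.0,"linear":[0,0,0],"twist":[0,0,0]},{"fingers":0.0,"linear":[0,0,0],"twist":[0,0,0]}]'
python3 -c "from h import *;rep()"
```

```text
clock: 12.65
ee_pos: [0.5131, 0.2105, 0.289]
orientation: [-0.0, 0.983, 0.185, -0.0]
wrist_force: [-10.0, -1.1, 17.1]
finger_gap: 0.0096
finger_force: 55.0
t 12.65 tcp [0.5131 0.2105 0.289 ] z [-0.     0.001 -1.   ] yang -68.71 F [-10.   -1.1  17.1] M [-0.24  2.21  0.07] gap 0.0096 ff 55.0 q6 1.54
clock: 13.07
ee_pos: [0.5131, 0.2106, 0.289]
orientation: [-0.0, 0.994, 0.108, -0.0]
wrist_force: [-10.4, 0.0, 16.9]
finger_gap: 0.0098
finger_force: 55.0
t 13.07 tcp [0.5131 0.2106 0.289 ] z [-0.     0.001 -1.   ] yang -77.58 F [-10.4   0.   16.9] M [-0.11  2.23  0.02] gap 0.0098 ff 55.0 q6 1.7
```

```bash
python3 -m inch '[{"fingers":0.0,"linear":[0,0,0],"twist":[0,0,0.04]},{"fingers":0.0,"linear":[0,0,0],"twist":[0,0,0.03]},{"fingers":0.0,"linear":[0,0,0],"twist":[0,0,0]},{"fingers":0.0,"linear":[0,0,0],"twist":[0,0,0]}]'
python3 - <<'E'
from h import *
rep();M=[];q=[]
im=get_image('wrist');s=get_image('scene')
for i in range(6): get_image('wrist');x=status.get_state();M.append(x['wrist_torque'][2]);q.append(x['joint_torque'][5])
print(np.mean(M),np.mean(q));rep()
cv2.imwrite('pics/f.png',np.hstack([cv2.resize(im[150:350,200:440,::-1],(400,333)),cv2.resize(s[90:240,270:450,::-1],(400,333))]))
E
```

```text
clock: 13.4
ee_pos: [0.5131, 0.2106, 0.289]
orientation: [-0.0, 0.997, 0.073, -0.0]
wrist_force: [-11.0, -0.5, 16.8]
finger_gap: 0.0102
finger_force: 55.0
t 13.4 tcp [0.5131 0.2106 0.289 ] z [-0.     0.001 -1.   ] yang -81.58 F [-11.   -0.5  16.8] M [-0.08  2.19  0.13] gap 0.0102 ff 55.0 q6 1.77
0.13771700285110244 0.1259426842443645
t 13.8 tcp [0.5131 0.2106 0.289 ] z [-0.     0.001 -1.   ] yang -81.57 F [-10.6  -0.3  17.1] M [-0.12  2.18  0.12] gap 0.0095 ff 55.0 q6 1.77
```

View pics/f.png

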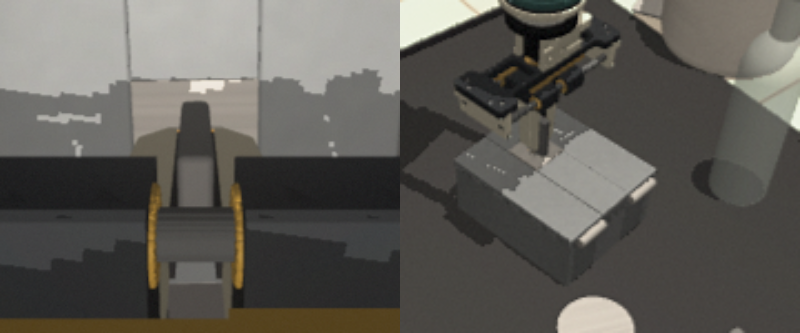

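The key head is square in the pads and turned with the hand (left panel, head at about (195,150)). The hand has turned 91°, and the 0.13 N m reading matches the spring at the stop. I'm handing in.

```bash
python3 -c "from rig import ctrl;print(ctrl.sign_off())"
```

```text
the job is handed in; nothing more can be done
None
```

I handed the job in at about 14 s: the rectangular key is fully home in the lock, turned about 91° clockwise to the stop and held there at 55 N grip; the bystanders and the round key stayed clear of the arm's path, and no verdict was returned.

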